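# Set the scan depth to the third click and freeze the picture

### The arm

A 6-joint arm with a two-finger parallel gripper is mounted at the origin on the work surface. World frame = base frame: x ahead of the robot, y to its left, z up, the work surface at z = 0. Lengths are in m, angles in rad, forces in N, time in s.
With the tool pointing down it reaches from about 0.25 to 0.775 m from the base axis. Payload 4 kg.
Tool frame: the origin (TCP) lies midway between the tips of the shut fingers; the grasp point (between the pads) lies 19 mm behind it; z points along the fingers, y is the direction in which the jaws open and shut (so a half turn about z gives the same grasp; the last joint's range is limited). The gripper opens to 94 mm and grips with 3 to 60 N. Pads are 16 mm wide; open, the fingers measure 119 mm over their backs; the gripper's body (75 mm by 177 mm) begins 78 mm behind the grasp point.
Start: joints at [-1.376, 0.087, 1.371, -0, 1.684, -0.103], TCP at [0.161, -0.526, 0.206] pointing down, gripper open.
Joint ranges: [-3.1, 3.1], [-0.76, 2.03], [0.27, 2.55], [-1.08, 4.22], [0.17, 2.65], [-2.57, 2.57]. Speed limits (rad/s): [2.79, 2.79, 3.14, 3.14, 3.14, 3.14].

### API

Orientations are given as [roll, pitch, yaw] about the fixed x, y, z axes, in that order (R = Rz(yaw) Ry(pitch) Rx(roll)).
In Python, from bench import robot gives the robot as it stands.
- The arm moves only by the tool servo_tool, never from a script. Its argument "rows" is a list of rows, each a list of 2 entries, a list of its own where there are three numbers: the shift along the tool's x, y, z normalised to -1 to 1, where 1 is 0.08 m, then the turn about the tool's z normalised to -1 to 1, where 1 is pi/2 rad. A call has 1 to 12 rows; each row is the pose to reach, as a shift and turn from the pose commanded when the call began, along the tool's axes at that moment; what a row does not reach only later rows make up. A row lasts 1/12 s, in which the tool goes at most 41.7 mm and 7.16 degrees, less where a joint would pass 70% of its speed; a pose out of reach is approached as far as the arm can. A call with a number of a shift or a turn outside -1 to 1 is refused whole. A call with a gripper value outside its range is refused whole. "grip" is the closure, from -1 (fully open) to 1 (shut), set as the call begins (left out, the last holds). The fingers move at their own pace and stop on an object; the grip force is fixed at half the most. Time passes only in rows, so rows that repeat a pose let the fingers close. It gives the time, the measured TCP pose, the force and the opening at its end, in the units of the state.
- robot.get_obs(): the state, without advancing time (a new reading comes with each control period).
- robot.snapshot(name): name is "side" or "top" or "wrist"; returns a dict with "pixels" (400x640x3 uint8, red, green, blue), "camera_matrix" (3x3 intrinsics, pixels), "world_from_camera" (4x4, takes a point from camera to world coordinates). Camera axes: x right, y down, z forward; pixel columns grow to the right and rows downward; lengths in m; the calibration is good to about 2 mm. A picture is of the moment at which its call begins. There is no depth.
- robot.close_job(): hands the job in, once; it reports no verdict.
The state is a dict: "time": time; "joint_positions": joint angles; "qvel": joint speeds; "joint_torque": joint torques, N m; "tool_pos": TCP position; "ee_rot": TCP orientation; "wrist_force": force on the tool from outside, world axes, zero at the start; "wrist_torque": the same for the moment, N m; "width": finger opening in m.
Only numpy, scipy, OpenCV 4.12 (cv2) and the standard library are available. Lean on these libraries where they do the work, as an engineer would, in place of code of your own. Each camera call takes 0.05 s, during which the arm holds its last target.

### The job

On the ultrasound scanner's control panel, push the depth lever (the dark bar in the longer slot with the tick marks) gently with the fingertips, without pinching it, away from its parked end, and count the clicks: stop in the third one without running on into the fourth. Then press the larger round key, the freeze key, right down and let it go. Leave the gain fader, the smaller key and the loose things around as they are, and finish clear of everything.

Things in the scene. Friction and masses are not known exactly. Their poses are not given: they have to be found in the camera images.
- scanner: Portable ultrasound scanner, pale grey, fixed. Origin on the table under its control panel: x to the operator's right, y towards the screen, z up. Panel level, x -180..180, y -130..120 mm, top 50 mm above the table; case and screen behind it from y = +110 mm, 335 mm high. Fixed on the panel: trackball at (-75, -20) mm, keys and knobs up to 10 mm high along y = +85 mm.
- depth_lever (a joint): Depth lever's travel (m) along the scanner's +y, away from the operator. Always starts parked at 0; click stops every 14 mm (0.014, 0.028, third 0.042, 0.056, 0.070 = end), each with ticks beside the slot. A click takes a push rising to about 5 N; half way between stops the lever snaps forward into the next one, and left alone it stays there within 1 mm.
- depth_cap (a point): Top centre of the depth lever's cap, moving with it; axes as the scanner's. Dark grey bar 28 mm across the slot (x), 12 mm along it (y), from 11 to 24 mm above the panel on a thin stalk. Parked at (0, -60) mm on the panel, in the longer slot with six pairs of ticks; the panel is bare 55 mm towards the operator, 40 mm left and 55 mm right of it.
- gain_cap (a point): Top centre of the gain fader's cap: smaller, round, dark grey, 16 mm in diameter, top 20 mm above the panel, in a shorter slot 70 mm right of the depth lever's. Slides along y without clicks and may stand anywhere in its 50 mm. Not to be moved.
- freeze_key (a joint): Travel of the freeze key in m: 0 up, 0.005 fully down. A spring key: it starts to move at about 2 N, is fully down at about 5.6 N and comes up by itself.
- freeze_top (a point): Centre of the top of the freeze key, moving with it: the larger of the two round keys, 29 mm in diameter, its top 9 mm above the panel, at (135, -75) mm on the panel (operator's right, near corner).
- store_key (a joint): Travel of the store key in m, 0 up, 0.005 down. Not to be pressed.
- store_top (a point): Centre of the top of the store key: the smaller round key, 17 mm in diameter, top 7 mm above the panel, 60 mm beyond the freeze key towards the screen.
- probe: Cordless scan probe, 56 x 112 x 26 mm, pale grey, lying on the left of the panel; origin under its middle. Bystander.
- gel_bottle: Gel bottle with a pointed nozzle, 58 mm in diameter, 165 mm high, standing to the right of the scanner's panel; origin under its middle. Bystander.
- tape_roll: Roll of tape lying flat in front of the panel, 60 mm in diameter, 24 mm high; origin under its middle. Bystander.
- pen: Pen, 134 mm long, 9 mm thick, lying on the notepad; origin under its middle. Bystander.
- steel_dish: Shallow steel dish, 110 mm in diameter, 32 mm high, on the table; origin under its middle. Bystander.
- swab_jar: Glass jar with a steel cap, 68 mm in diameter, 95 mm high; origin under its middle. Bystander.
- spray_bottle: White spray bottle, 64 mm in diameter, 177 mm high; origin under its middle. Bystander.

How it is judged:
By the outcome, as a careful person would: the job done as asked, in the order asked, and still so for the second after the job is handed in, with the robot touching nothing.
It also fails if it takes over 45 s, if anything falls off the work surface, if the arm or the gripper's body presses on something with over 40 N, if the wrist force passes 120 N, or if a joint passes its speed limit or range.

## Working session

There is one attempt and no reset: what is moved stays moved. The work goes in short steps, Python scripts to look and compute and a tool call to move; the robot and the scene stay as the last step left them, time stands still between calls to the robot, and variables do not carry over. Pictures are saved under pics/ and viewed, and the job is handed in when it is done.

Besides the shell and the picture viewer there is one more tool, called after "Request:" by a JSON object that holds its "name" and its "arguments", one argument or row to a line. servo_tool: Moves the arm, as the interface text tells. Its arguments: {"type":"object","properties":{"rows":{"type":"array"},"grip":{"type":"number"}},"required":["rows"]}

```bash
mkdir -p pics; ls; cat > h.py <<'E'
import cv2,numpy as np,pickle
from bench import robot
def snap(n,f):
    s=robot.snapshot(n); cv2.imwrite(f'pics/{f}.png',cv2.cvtColor(np.asarray(s['pixels']),cv2.COLOR_RGB2BGR)); pickle.dump(s,open(f'pics/{f}.pkl','wb')); return s
def ld(f): return pickle.load(open(f'pics/{f}.pkl','rb'))
def proj(s,P):
    T=np.linalg.inv(np.array(s['world_from_camera']));K=np.array(s['camera_matrix'])
    P=np.atleast_2d(P); c=P@T[:3,:3].T+T[:3,3]; u=c@K.T; return u[:,:2]/u[:,2:]
def ray(s,uv):
    T=np.array(s['world_from_camera']);K=np.array(s['camera_matrix'])
    d=T[:3,:3]@np.linalg.inv(K)@np.array([uv[0],uv[1],1.]); return T[:3,3],d/np.linalg.norm(d)
def onz(s,uv,z):
    o,d=ray(s,uv); return o+d*(z-o[2])/d[2]
def tri(a):
    A=np.zeros((3,3));b=np.zeros(3)
    for s,uv in a:
        o,d=ray(s,uv);M=np.eye(3)-np.outer(d,d);A+=M;b+=M@o
    return np.linalg.solve(A,b)
E
python3 - <<'E'
from h import *
for n in("top","side","wrist"): snap(n,n+"0")
print(robot.get_obs())
E
```

```text
pics
{'time': 0.15, 'joint_positions': array([-1.37608623e+00,  8.77666483e-02,  1.37187239e+00,  1.12507215e-05,
        1.68361731e+00, -1.03115586e-01]), 'qvel': array([-1.24581687e-03, -8.00650723e-04, -5.17280799e-03,  8.04568006e-04,
        9.11630029e-05, -3.62909664e-05]), 'joint_torque': array([ 2.22870200e-03, -3.40643549e+01, -3.02792430e+01,  7.18930922e-02,
        3.04892112e-02, -1.12001769e-04]), 'tool_pos': array([ 0.16130311, -0.52537761,  0.20460083]), 'ee_rot': array([-3.13993895e+00, -1.82370694e-04,  2.97826789e-01]), 'wrist_force': array([-0.61461572,  0.4481452 ,  0.26005663]), 'wrist_torque': array([ 0.01702641,  0.00275695, -0.02857512]), 'width': 0.09418586324424187}
```

View pics/top0.png

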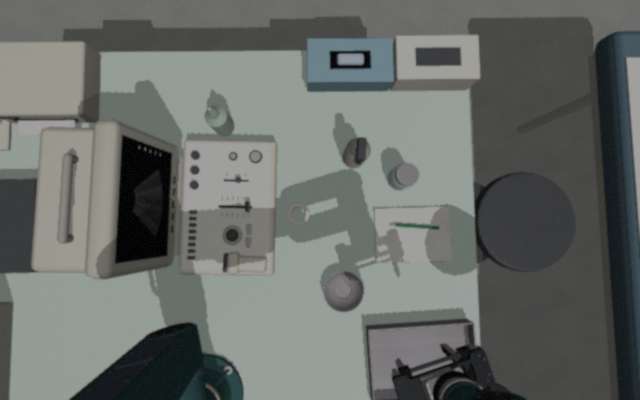

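View pics/side0.png

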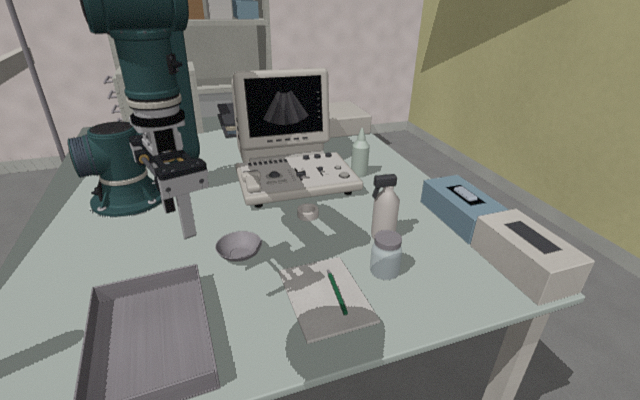

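View pics/wrist0.png

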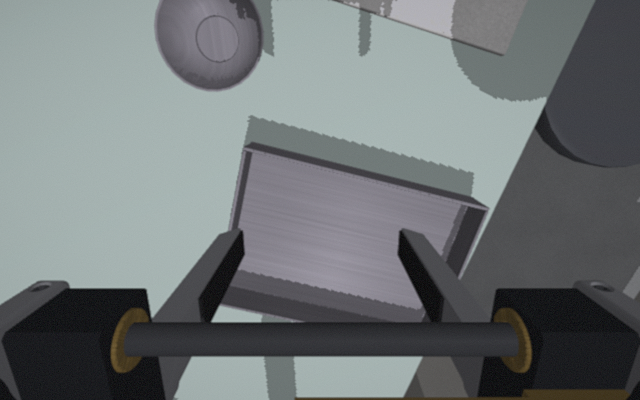

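The top view shows the panel at about (180–277, 138–275), with the screen on the image's left. The depth lever is near (247,206), the gain fader near (238,179), the freeze key near (256,156) and the store key near (233,156). I'll zoom in and check the axes.

```bash
python3 - <<'E'
from h import *
s=ld('top0')
print(np.round(s['camera_matrix'],1),np.round(s['world_from_camera'],4))
for uv in [(180,138),(277,139),(275,275),(183,275)]: print(uv,onz(s,uv,.05))
for uv in [(247,206),(256,156),(233,156)]: print(uv,onz(s,uv,.06))
im=cv2.imread('pics/top0.png')
c=cv2.resize(im[120:290,170:340],None,fx=4.5/1.28,fy=4.5/1.28,interpolation=cv2.INTER_CUBIC);cv2.imwrite('pics/top0c.png',c)
im=cv2.imread('pics/side0.png')
c=cv2.resize(im[130:220,220:390],None,fx=4.5,fy=4.5,interpolation=cv2.INTER_CUBIC);cv2.imwrite('pics/side0c.png',c)
E
```

```text
[[371.8   0.  312.2]
 [  0.  371.8 198.3]
 [  0.    0.    1. ]] [[-0.0123 -0.9973  0.0723  0.4454]
 [-0.9999  0.0115 -0.0112 -0.2837]
 [ 0.0104 -0.0725 -0.9973  1.0365]
 [ 0.      0.      0.      1.    ]]
(180, 138) [0.68312111 0.05783566 0.05      ]
(277, 139) [ 0.67784747 -0.20206222  0.05      ]
(275, 275) [ 0.31666082 -0.19487988  0.05      ]
(183, 275) [0.31993243 0.04515884 0.05      ]
(247, 206) [ 0.49787592 -0.12326136  0.06      ]
(256, 156) [ 0.6303185  -0.14702179  0.06      ]
(233, 156) [ 0.63094575 -0.08617872  0.06      ]
```

View pics/top0c.png

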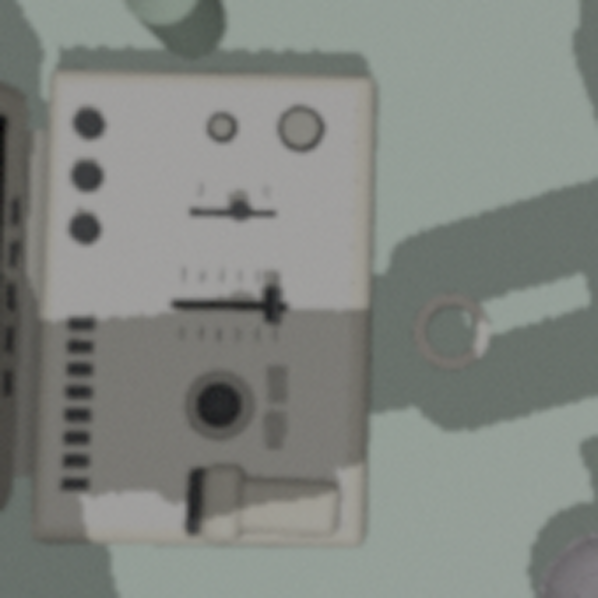

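View pics/side0c.png

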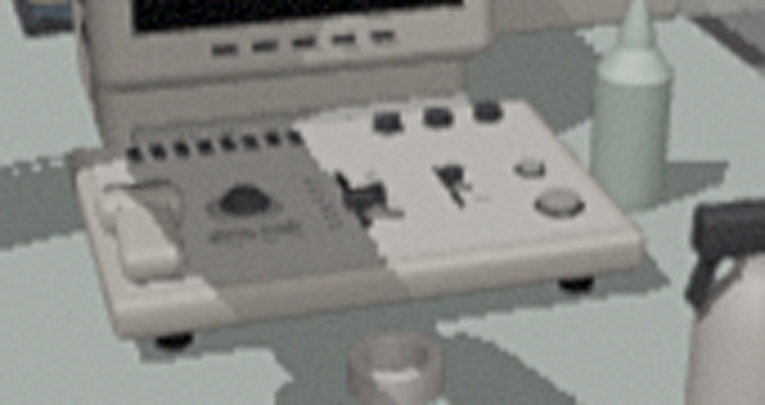

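```bash
python3 - <<'E'
from h import *
from scipy.optimize import least_squares
s=ld('top0')
f=640*0+3.515625
c=lambda u,v:(170+(u+.5)/f-.5,120+(v+.5)/f-.5)
M=[((135,-75,59),c(301,129)),((135,-15,57),c(222,127)),((0,-60,74),c(273,304)),((180,-130,50),c(375,76)),((-180,-130,50),c(364,543)),((-75,-20,60),c(218,405))]
P=np.array([m[0] for m in M])/1000;U=np.array([m[1] for m in M])
def w(p):
    R=np.array([[np.cos(p[2]),-np.sin(p[2]),0],[np.sin(p[2]),np.cos(p[2]),0],[0,0,1]]);return P@R.T+[p[0],p[1],0]
r=least_squares(lambda p:(proj(s,w(p))-U).ravel(),[.5,-.07,0],loss='soft_l1')
print(r.x);print((proj(s,w(r.x))-U).round(1));print(w(r.x).round(4))
print('bottle base guess',onz(s,(217,120),.1), 'spray',onz(s,(358,150),.17))
sw=ld('wrist0');T=np.array(sw['world_from_camera']);o=robot.get_obs()
from scipy.spatial.transform import Rotation as Ro
Rt=Ro.from_euler('xyz',o['ee_rot']).as_matrix()
print('cam in tool',(Rt.T@(T[:3,3]-o['tool_pos'])).round(4),'\n',(Rt.T@T[:3,:3]).round(3));print(sw['camera_matrix'])
E
```

```text
[ 0.49812758 -0.06573126 -0.02939929]
[[-0.1 -0.5]
 [-0.1 -0.2]
 [-0.2  0.2]
 [ 0.3 -0.9]
 [ 0.1  1.8]
 [ 0.1  0.2]]
[[ 0.6309 -0.1447  0.059 ]
 [ 0.6326 -0.0847  0.057 ]
 [ 0.4964 -0.1257  0.074 ]
 [ 0.6742 -0.201   0.05  ]
 [ 0.3144 -0.1904  0.05  ]
 [ 0.4226 -0.0835  0.06  ]]
bottle base guess [ 0.71687378 -0.05314199  0.1       ] spray [ 0.62134137 -0.40300253  0.17      ]
cam in tool [ 0.0822 -0.0006 -0.1788] 
 [[ 0.001 -0.96  -0.28 ]
 [ 1.     0.001  0.   ]
 [ 0.    -0.28   0.96 ]]
[[319.75767066   0.         320.73784151]
 [  0.         319.75767066 195.61413328]
 [  0.           0.           1.        ]]
```

The rigid fit to the panel is good: origin (0.498, -0.066), yaw -0.029. I'll shut the fingers, turn the tool to the panel's axes, then travel over.

Request:
{"name": "servo_tool", "arguments": {
  "rows": [
    [[0, 0, 0], -0.08],
    [[0, 0, 0], -0.15],
    [[0, 0, 0], -0.22],
    [[0, 0, 0], -0.29],
    [[0, 0, 0], -0.36],
    [[0, 0, 0], -0.43],
    [[0, 0, 0], -0.5],
    [[0, 0, 0], -0.57],
    [[0, 0, 0], -0.64],
    [[0, 0, 0], -0.71],
    [[0, 0, 0], -0.77],
    [[0, 0, 0], -0.79]
  ],
  "grip": 1
}}

```text
time: 1.15
tool_pos: [0.1613, -0.5256, 0.205]
ee_rot: [-3.141, -0.001, 1.542]
wrist_force: [0.3, 0.0, 0.8]
width: 0.0175
```

Request:
{"name": "servo_tool", "arguments": {
  "rows": [
    [[0.25, 0.22, 0], 0],
    [[0.58, 0.54, 0], 0],
    [[0.92, 0.85, 0], 0]
  ]
}}

```text
time: 1.4
tool_pos: [0.2318, -0.4538, 0.2047]
ee_rot: [-3.141, -0.001, 1.536]
wrist_force: [1.1, 0.6, 0.1]
width: 0.0007
```

Request:
{"name": "servo_tool", "arguments": {
  "rows": [
    [[0.3, 0.28, 0], 0],
    [[0.62, 0.57, 0], 0],
    [[0.92, 0.85, 0], 0]
  ]
}}

```text
time: 1.65
tool_pos: [0.3028, -0.3814, 0.2052]
ee_rot: [-3.141, -0.0, 1.539]
wrist_force: [1.6, -0.7, -0.5]
width: 0.0001
```

Request:
{"name": "servo_tool", "arguments": {
  "rows": [
    [[0.3, 0.28, 0], 0],
    [[0.62, 0.57, 0], 0],
    [[0.92, 0.85, 0], 0]
  ]
}}

```text
time: 1.9
tool_pos: [0.3732, -0.31, 0.2052]
ee_rot: [-3.141, -0.0, 1.539]
wrist_force: [1.0, -0.4, 0.6]
width: 0.0005
```

Request:
{"name": "servo_tool", "arguments": {
  "rows": [
    [[0.3, 0.28, 0], 0],
    [[0.62, 0.57, 0], 0],
    [[0.92, 0.85, 0], 0]
  ]
}}

```text
time: 2.15
tool_pos: [0.4435, -0.2386, 0.2052]
ee_rot: [-3.141, -0.0, 1.539]
wrist_force: [0.5, -0.1, -0.7]
width: 0.0002
```

Request:
{"name": "servo_tool", "arguments": {
  "rows": [
    [[0.3, 0.28, 0], 0],
    [[0.62, 0.57, 0], 0],
    [[0.82, 0.8, 0], 0],
    [[0.82, 0.8, 0], 0],
    [[0.82, 0.8, 0], 0]
  ]
}}

```text
time: 2.57
tool_pos: [0.509, -0.1759, 0.2047]
ee_rot: [-3.14, -0.0, 1.541]
wrist_force: [-0.3, -0.3, -0.2]
width: 0.0008
```

```bash
python3 - <<'E'
from h import *
for n in("wrist","side"): snap(n,n+"1")
o=robot.get_obs();print(o['tool_pos'],o['ee_rot'],o['wrist_force'])
E
```

```text
[ 0.50811287 -0.17726606  0.20517798] [-3.14055160e+00  3.46436248e-04  1.53823157e+00] [-1.16736105  0.19910942 -0.20729626]
```

View pics/wrist1.png

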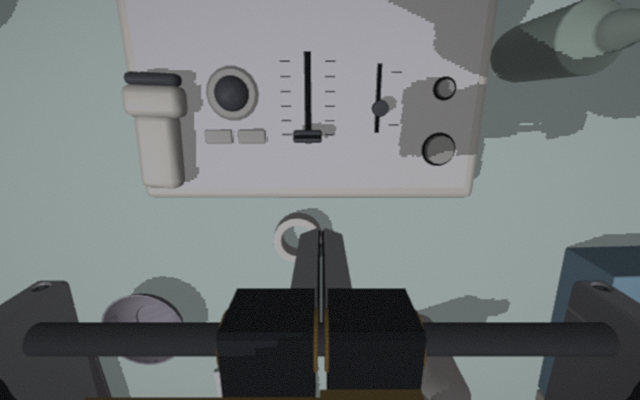

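Wrist view: depth cap at about (307,135) at the near end of its slot, gain cap (380,108), freeze key (438,149), store key (444,88). I'll zoom in and refit.

```bash
python3 - <<'E'
import cv2
im=cv2.imread('pics/wrist1.png')
cv2.imwrite('pics/w1c.png',cv2.resize(im[40:200,270:470],None,fx=3.75,fy=3.75,interpolation=cv2.INTER_CUBIC))
E
```

```text
(no output)
```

View pics/w1c.png

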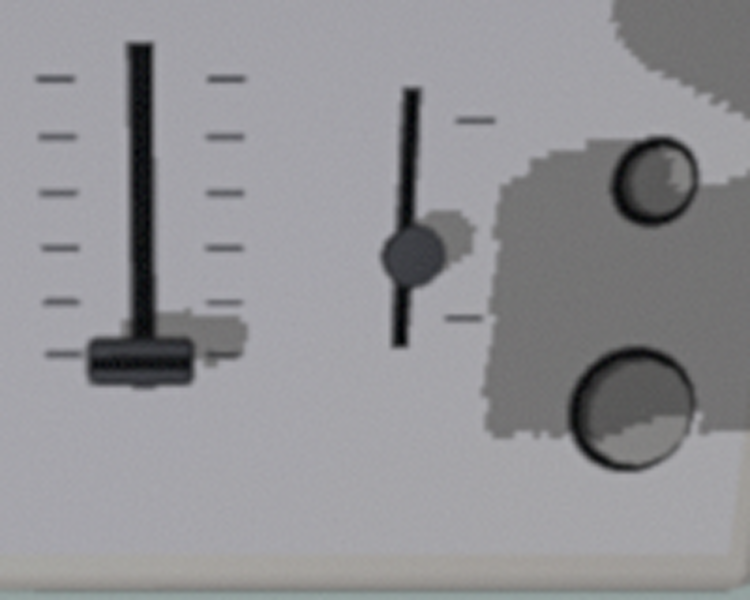

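```bash
cat > fit.py <<'E'
from h import *
from scipy.optimize import least_squares
s=ld('wrist1');t=ld('top0')
c=lambda u,v:(270+(u+.5)/3.75-.5,40+(v+.5)/3.75-.5)
ct=lambda u,v:(170+(u+.5)/3.5156-.5,120+(v+.5)/3.5156-.5)
M=[((135,-75,59),c(637,407)),((135,-15,57),c(659,181)),((0,-60,74),c(141,361))]
for i in range(6):
    y=[354,301,247,192,136,78][i]
P=np.array([m[0] for m in M])/1000;U=np.array([m[1] for m in M])
def w(p):
    R=np.array([[np.cos(p[2]),-np.sin(p[2]),0],[np.sin(p[2]),np.cos(p[2]),0],[0,0,1]]);return P@R.T+[p[0],p[1],p[3] if len(p)>3 else 0]
if __name__=='__main__':
    for x0 in ([.5,-.07,0],[.5,-.07,0,0]):
        r=least_squares(lambda p:(proj(s,w(p))-U).ravel(),x0)
        print(r.x);print((proj(s,w(r.x))-U).round(1));print(w(r.x).round(4))
    print('tri cap',tri([(s,U[2]),(t,ct(273,304))]),'freeze',tri([(s,U[0]),(t,ct(301,129))]))
    y=[354,301,247,192,136,78]
    for v in y: print(onz(s,c(59,v),.05).round(4),onz(s,c(226,v),.05).round(4))
E
python3 fit.py
```

```text
[ 0.49809596 -0.06403203 -0.02722036]
[[ 0.6  1.1]
 [ 0.4 -1. ]
 [-1.   0.1]]
[[ 0.631  -0.1427  0.059 ]
 [ 0.6326 -0.0827  0.057 ]
 [ 0.4965 -0.124   0.074 ]]
[ 0.49908478 -0.06433082 -0.02671824 -0.00452548]
[[ 0.   0.7]
 [-0.3 -0.5]
 [ 0.2 -0.1]]
[[ 0.632  -0.1429  0.0545]
 [ 0.6336 -0.0829  0.0525]
 [ 0.4975 -0.1243  0.0695]]
tri cap [ 0.49716821 -0.12485885  0.06529368] freeze [ 0.63205705 -0.1432255   0.05132172]
[ 0.4739 -0.1238  0.05  ] [ 0.5198 -0.1251  0.05  ]
[ 0.4748 -0.1096  0.05  ] [ 0.52   -0.1109  0.05  ]
[ 0.4756 -0.0956  0.05  ] [ 0.5203 -0.0968  0.05  ]
[ 0.4765 -0.0816  0.05  ] [ 0.5206 -0.0828  0.05  ]
[ 0.4773 -0.0677  0.05  ] [ 0.5209 -0.0689  0.05  ]
[ 0.4781 -0.0536  0.05  ] [ 0.5212 -0.0549  0.05  ]
```

```bash
python3 - <<'E'
from fit import *
sd=ld('side0')
cs=lambda u,v:(220+(u+.5)/4.5-.5,130+(v+.5)/4.5-.5)
for n,uw,ut,us in (('freeze',U[0],ct(301,129),cs(558,200)),('store',U[1],ct(222,127),cs(530,167)),('cap',U[2],ct(273,304),cs(362,186))):
    print(n,'w+s',tri([(s,uw),(sd,us)]).round(4),'t+s',tri([(t,ut),(sd,us)]).round(4),'all',tri([(s,uw),(t,ut),(sd,us)]).round(4))
print('panel nr corner', tri([(t,ct(375,76)),(sd,cs(643,240))]))
E
```

```text
freeze w+s [ 0.6315 -0.1421  0.0543] t+s [ 0.6302 -0.1444  0.0554] all [ 0.631  -0.1431  0.0545]
store w+s [ 0.6333 -0.0834  0.0532] t+s [ 0.6327 -0.0843  0.0535] all [ 0.6331 -0.0838  0.0533]
cap w+s [ 0.4965 -0.1235  0.0756] t+s [ 0.4956 -0.1265  0.0771] all [ 0.4965 -0.1249  0.0758]
panel nr corner [ 0.67167858 -0.19933784  0.04499137]
```

Request:
{"name": "servo_tool", "arguments": {
  "rows": [
    [[0.08, -0.05, 0.3], 0],
    [[0.16, -0.1, 0.6], 0],
    [[0.24, -0.16, 0.9], 0],
    [[0.24, -0.16, 0.9], 0]
  ]
}}

```text
time: 3.0
tool_pos: [0.4917, -0.1561, 0.1279]
ee_rot: [-3.131, -0.004, 1.537]
wrist_force: [0.2, -0.0, -1.8]
width: 0.001
```

Request:
{"name": "servo_tool", "arguments": {
  "rows": [
    [[0, 0, 0.2], 0],
    [[0, 0, 0.4], 0],
    [[0, 0, 0.6], 0],
    [[0, 0, 0.7], 0],
    [[0, 0, 0.7], 0],
    [[0, 0, 0.7], 0],
    [[0, 0, 0.7], 0]
  ]
}}

```text
time: 3.58
tool_pos: [0.4974, -0.158, 0.0791]
ee_rot: [3.139, 0.001, 1.538]
wrist_force: [0.2, 0.7, 0.3]
width: 0.0002
```

```bash
python3 - <<'E'
from h import *
for n in("wrist","side"): snap(n,n+"2")
for i in range(1):
  o=robot.get_obs();print(o['tool_pos'],o['ee_rot'],o['wrist_force'])
im=cv2.imread('pics/side2.png')
cv2.imwrite('pics/side2c.png',cv2.resize(im[120:220,220:390],None,fx=4.5,fy=4.5,interpolation=cv2.INTER_CUBIC))
E
```

```text
[ 0.49747661 -0.1577813   0.07906666] [3.13898666e+00 1.16778516e-03 1.53845990e+00] [-0.35698068 -0.21669165 -0.13655518]
```

View pics/wrist2.png

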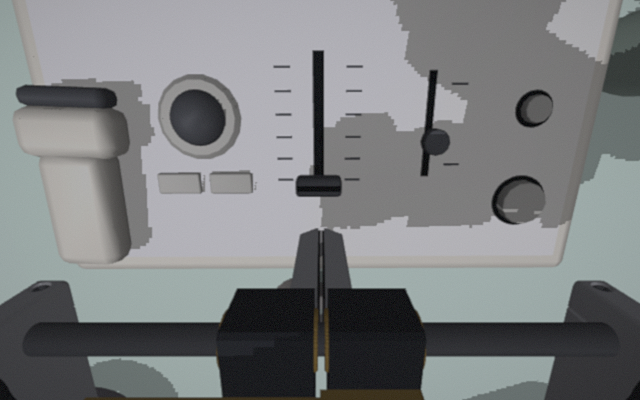

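View pics/side2c.png

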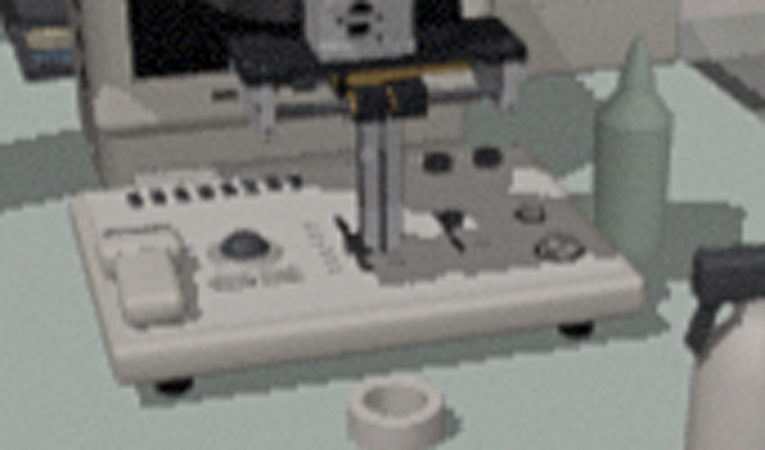

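The cap is at (319,186) and the fingertips at (321,232), in line with each other. I'll triangulate the cap from the two wrist poses.

```bash
python3 - <<'E'
from fit import *
s2=ld('wrist2');o=robot.get_obs()
im=cv2.imread('pics/wrist2.png');cv2.imwrite('pics/w2c.png',cv2.resize(im[165:265,260:380],None,fx=6,fy=6,interpolation=cv2.INTER_CUBIC))
print('cap',tri([(s,U[2]),(s2,(319,185.5))]),'freeze',tri([(s,U[0]),(s2,(520,199))]),'store',tri([(s,U[1]),(s2,(537,107.5))]))
print('panel tick near',tri([(s,c(59,354)),(s2,(286,180))]),tri([(s,c(59,78)),(s2,(282,67))]))
print(onz(s2,(286,180),.05),onz(s2,(354,180),.05),onz(s2,(282,67),.05),onz(s2,(355,67),.05),'cap',onz(s2,(319,185.5),.074))
print(proj(s2,o['tool_pos']))
E
```

```text
cap [ 0.49733837 -0.12451563  0.06794067] freeze [ 0.63316442 -0.14273554  0.05109348] store [ 0.6338328  -0.08317882  0.05302435]
panel tick near [ 0.47530874 -0.12328259  0.05564302] [ 0.48235621 -0.05882084  0.09446284]
[ 0.47539775 -0.12462312  0.05      ] [ 0.52082024 -0.12610426  0.05      ] [ 0.47737346 -0.05427878  0.05      ] [ 0.52160652 -0.05567732  0.05      ] cap [ 0.49757029 -0.12290356  0.074     ]
[[320.73894777 242.95810369]]
```

View pics/w2c.png

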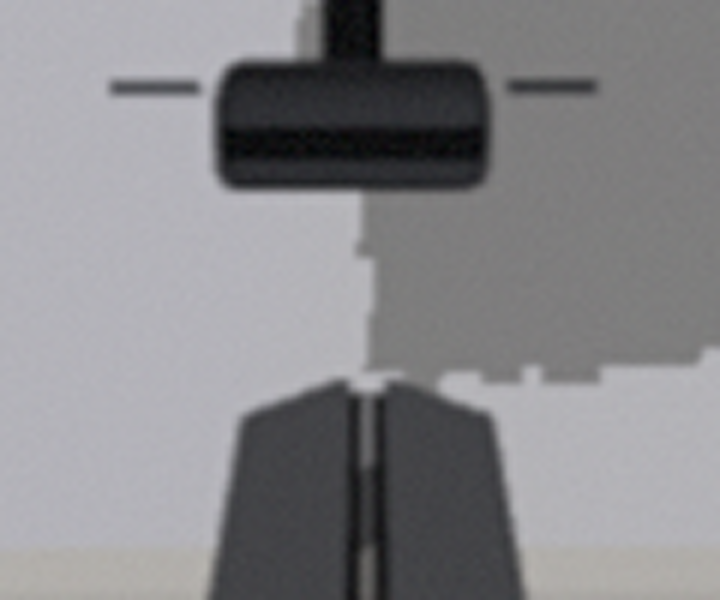

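Request:
{"name": "servo_tool", "arguments": {
  "rows": [
    [[0, 0, 0.05], 0],
    [[0, 0, 0.1], 0],
    [[0, 0, 0.15], 0],
    [[0, 0, 0.15], 0],
    [[0, 0, 0.15], 0]
  ]
}}

```text
time: 4.1
tool_pos: [0.4962, -0.1569, 0.0648]
ee_rot: [-3.14, -0.0, 1.539]
wrist_force: [0.6, 0.3, -0.8]
width: 0.0004
```

Request:
{"name": "servo_tool", "arguments": {
  "rows": [
    [[0.05, 0, 0], 0],
    [[0.1, 0, 0], 0],
    [[0.13, 0, 0], 0],
    [[0.16, 0, 0], 0],
    [[0.18, 0, 0], 0],
    [[0.18, 0, 0], 0],
    [[0.18, 0, 0], 0]
  ]
}}

```text
time: 4.68
tool_pos: [0.4971, -0.1427, 0.0656]
ee_rot: [3.141, 0.0, 1.539]
wrist_force: [0.9, -0.2, 0.8]
width: 0.0007
```

```bash
python3 - <<'E'
from h import *
s2=ld('wrist2');print(onz(s2,(318.8,189),.074))
s=snap("wrist","wrist3")
o=robot.get_obs();print(o['tool_pos'],o['ee_rot'],o['wrist_force'])
im=cv2.imread('pics/wrist3.png');cv2.imwrite('pics/w3c.png',cv2.resize(im[40:265,180:460],None,fx=2.6,fy=2.6,interpolation=cv2.INTER_CUBIC))
E
```

```text
[ 0.49737915 -0.12505292  0.074     ]
[ 0.49706925 -0.14279543  0.06553204] [3.14148020e+00 2.57132619e-04 1.53884733e+00] [ 0.50086259  1.78256932 -0.21884973]
```

View pics/w3c.png

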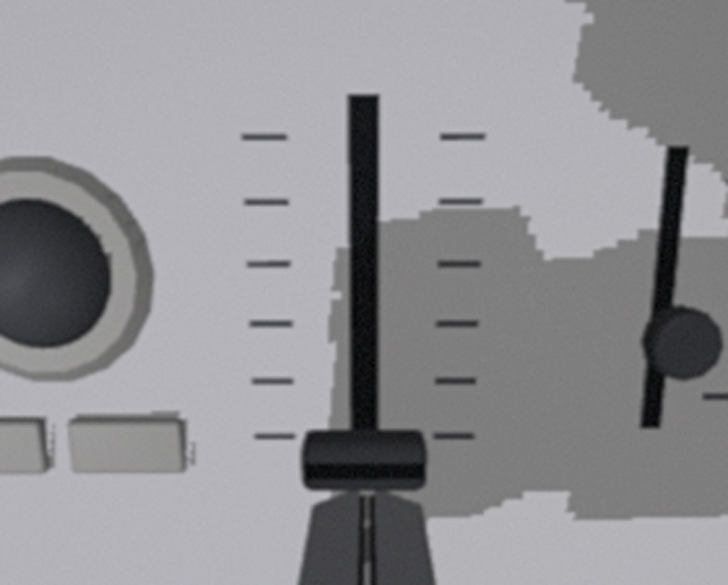

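Request:
{"name": "servo_tool", "arguments": {
  "rows": [
    [[0.02, 0, 0], 0],
    [[0.04, 0, 0], 0],
    [[0.04, 0, 0], 0],
    [[0.04, 0, 0], 0]
  ]
}}

```text
time: 5.07
tool_pos: [0.4971, -0.1398, 0.0655]
ee_rot: [3.142, 0.001, 1.539]
wrist_force: [0.8, -1.2, -0.2]
width: 0.0006
```

Request:
{"name": "servo_tool", "arguments": {
  "rows": [
    [[0.01, 0, 0], 0],
    [[0.02, 0, 0], 0],
    [[0.02, 0, 0], 0],
    [[0.02, 0, 0], 0]
  ]
}}

```text
time: 5.4
tool_pos: [0.4972, -0.1387, 0.0655]
ee_rot: [3.142, 0.001, 1.539]
wrist_force: [-0.2, -3.7, -0.5]
width: 0.0005
```

Request:
{"name": "servo_tool", "arguments": {
  "rows": [
    [[0.01, 0, 0], 0],
    [[0.02, 0, 0], 0],
    [[0.02, 0, 0], 0],
    [[0.02, 0, 0], 0]
  ]
}}

```text
time: 5.73
tool_pos: [0.4972, -0.1367, 0.0655]
ee_rot: [3.142, 0.001, 1.539]
wrist_force: [-0.3, -5.5, -0.9]
width: 0.0005
```

Request:
{"name": "servo_tool", "arguments": {
  "rows": [
    [[0.01, 0, 0], 0],
    [[0.02, 0, 0], 0],
    [[0.02, 0, 0], 0],
    [[0.02, 0, 0], 0]
  ]
}}

```text
time: 6.07
tool_pos: [0.4973, -0.1334, 0.0655]
ee_rot: [3.142, -0.003, 1.539]
wrist_force: [-0.6, 0.0, 0.1]
width: 0.0006
```

First click went over (force rose to 5.5 N, then fell to 0). I'll go on to the second.

Request:
{"name": "servo_tool", "arguments": {
  "rows": [
    [[0.03, 0, 0], 0],
    [[0.06, 0, 0], 0],
    [[0.08, 0, 0], 0],
    [[0.08, 0, 0], 0],
    [[0.08, 0, 0], 0]
  ]
}}

```text
time: 6.48
tool_pos: [0.4975, -0.128, 0.0654]
ee_rot: [-3.141, -0.0, 1.539]
wrist_force: [0.3, -0.4, 0.1]
width: 0.0004
```

Request:
{"name": "servo_tool", "arguments": {
  "rows": [
    [[0.01, 0, 0], 0],
    [[0.02, 0, 0], 0],
    [[0.02, 0, 0], 0],
    [[0.02, 0, 0], 0]
  ]
}}

```text
time: 6.82
tool_pos: [0.4976, -0.1268, 0.0655]
ee_rot: [3.141, 0.0, 1.539]
wrist_force: [0.0, 0.1, 0.3]
width: 0.0004
```

Request:
{"name": "servo_tool", "arguments": {
  "rows": [
    [[0.01, 0, 0], 0],
    [[0.02, 0, 0], 0],
    [[0.02, 0, 0], 0],
    [[0.02, 0, 0], 0]
  ]
}}

```text
time: 7.15
tool_pos: [0.4976, -0.1257, 0.0655]
ee_rot: [3.142, 0.001, 1.539]
wrist_force: [0.8, -3.1, 0.1]
width: 0.0007
```

Request:
{"name": "servo_tool", "arguments": {
  "rows": [
    [[0.01, 0, 0], 0],
    [[0.02, 0, 0], 0],
    [[0.02, 0, 0], 0],
    [[0.02, 0, 0], 0]
  ]
}}

```text
time: 7.48
tool_pos: [0.4976, -0.1241, 0.0655]
ee_rot: [3.142, 0.001, 1.539]
wrist_force: [-0.4, -4.3, 0.6]
width: 0.0005
```

Request:
{"name": "servo_tool", "arguments": {
  "rows": [
    [[0.01, 0, 0], 0],
    [[0.02, 0, 0], 0],
    [[0.02, 0, 0], 0],
    [[0.02, 0, 0], 0]
  ]
}}

```text
time: 7.82
tool_pos: [0.4977, -0.122, 0.0655]
ee_rot: [3.142, 0.0, 1.539]
wrist_force: [-1.0, -4.4, -0.5]
width: 0.0004
```

Request:
{"name": "servo_tool", "arguments": {
  "rows": [
    [[0.01, 0, 0], 0],
    [[0.02, 0, 0], 0],
    [[0.02, 0, 0], 0],
    [[0.02, 0, 0], 0]
  ]
}}

```text
time: 8.15
tool_pos: [0.4978, -0.1191, 0.0654]
ee_rot: [-3.142, -0.002, 1.539]
wrist_force: [0.5, 0.2, -0.0]
width: 0.0003
```

```bash
python3 - <<'E'
from h import *
s=snap("wrist","wrist4")
o=robot.get_obs();print(o['tool_pos'],o['wrist_force'])
im=cv2.imread('pics/wrist4.png');cv2.imwrite('pics/w4c.png',cv2.resize(im[40:265,180:460],None,fx=2.6,fy=2.6,interpolation=cv2.INTER_CUBIC))
E
```

```text
[ 0.49777933 -0.11926798  0.06538669] [-0.54181792  0.35450629 -0.22956868]
```

View pics/w4c.png

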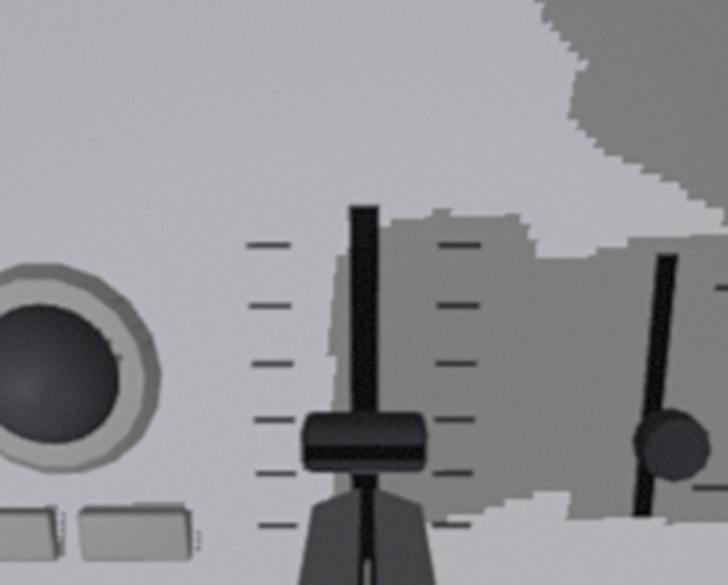

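The cap's groove is at row 452 of the zoom. Allowing the 34-row offset seen when it was parked, it sits at the third tick row (420), so it's in click 2. On to the third.

Request:
{"name": "servo_tool", "arguments": {
  "rows": [
    [[0.03, 0, 0], 0],
    [[0.06, 0, 0], 0],
    [[0.09, 0, 0], 0],
    [[0.09, 0, 0], 0],
    [[0.09, 0, 0], 0]
  ]
}}

```text
time: 8.62
tool_pos: [0.498, -0.1129, 0.0655]
ee_rot: [3.142, -0.0, 1.539]
wrist_force: [0.7, -0.2, -0.2]
width: 0.0007
```

Request:
{"name": "servo_tool", "arguments": {
  "rows": [
    [[0.01, 0, 0], 0],
    [[0.02, 0, 0], 0],
    [[0.02, 0, 0], 0],
    [[0.02, 0, 0], 0]
  ]
}}

```text
time: 8.95
tool_pos: [0.4981, -0.112, 0.0655]
ee_rot: [3.141, 0.001, 1.539]
wrist_force: [0.3, -1.9, -0.5]
width: 0.0004
```

Request:
{"name": "servo_tool", "arguments": {
  "rows": [
    [[0.01, 0, 0], 0],
    [[0.02, 0, 0], 0],
    [[0.02, 0, 0], 0],
    [[0.02, 0, 0], 0]
  ]
}}

```text
time: 9.28
tool_pos: [0.4981, -0.1106, 0.0655]
ee_rot: [3.142, 0.001, 1.539]
wrist_force: [-0.2, -3.5, -2.0]
width: 0.0002
```

Request:
{"name": "servo_tool", "arguments": {
  "rows": [
    [[0.01, 0, 0], 0],
    [[0.02, 0, 0], 0],
    [[0.02, 0, 0], 0],
    [[0.02, 0, 0], 0]
  ]
}}

```text
time: 9.62
tool_pos: [0.4981, -0.1087, 0.0655]
ee_rot: [3.142, 0.001, 1.539]
wrist_force: [-0.3, -4.0, -1.2]
width: 0.0004
```

Request:
{"name": "servo_tool", "arguments": {
  "rows": [
    [[0.01, 0, 0], 0],
    [[0.02, 0, 0], 0],
    [[0.02, 0, 0], 0],
    [[0.02, 0, 0], 0]
  ]
}}

```text
time: 9.95
tool_pos: [0.4982, -0.1054, 0.0655]
ee_rot: [3.142, -0.003, 1.539]
wrist_force: [-0.1, 0.7, -0.5]
width: 0.0003
```

Force is gone, so the third click has snapped in. I'll back off and check with a picture.

Request:
{"name": "servo_tool", "arguments": {
  "rows": [
    [[-0.1, 0, 0], 0],
    [[-0.3, 0, 0], 0],
    [[-0.5, 0, 0], 0],
    [[-0.5, 0, 0], 0],
    [[-0.5, 0, 0], 0]
  ]
}}

```text
time: 10.37
tool_pos: [0.4968, -0.1467, 0.0653]
ee_rot: [-3.141, -0.001, 1.537]
wrist_force: [0.2, 0.0, 0.4]
width: 0.0004
```

```bash
python3 - <<'E'
from h import *
s=snap("wrist","wrist5")
o=robot.get_obs();print(o['tool_pos'],o['wrist_force'])
im=cv2.imread('pics/wrist5.png');cv2.imwrite('pics/w5c.png',cv2.resize(im[40:265,180:460],None,fx=2.6,fy=2.6,interpolation=cv2.INTER_CUBIC))
E
```

```text
[ 0.49680996 -0.14630076  0.06530561] [ 0.12513389  0.56405793 -0.37623831]
```

View pics/w5c.png

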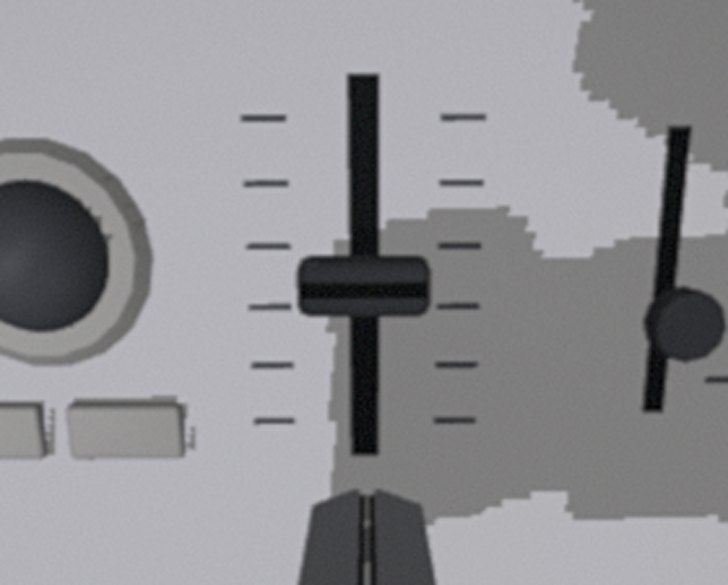

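```bash
python3 - <<'E'
from h import *
f=lambda u,v:(180+(u+.5)/2.6-.5,40+(v+.5)/2.6-.5)
s=ld('wrist5');s3=ld('wrist3')
a=onz(s3,f(364,470),.074);b=onz(s,f(364,291),.074);print(a,b,b-a)
for v in(421,365,307,245): print(onz(s,f(270,v),.05),onz(s,f(462,v),.05))
E
```

```text
[ 0.49711272 -0.12458504  0.074     ] [ 0.49820656 -0.08948526  0.074     ] [1.09384257e-03 3.50997775e-02 2.77555756e-17]
[ 0.47394285 -0.12412923  0.05      ] [ 0.52093253 -0.12567366  0.05      ]
[ 0.47486173 -0.11006937  0.05      ] [ 0.52094262 -0.11158278  0.05      ]
[ 0.4757767  -0.09606944  0.05      ] [ 0.52095267 -0.09755202  0.05      ]
[ 0.47671584 -0.08169953  0.05      ] [ 0.52096298 -0.08315051  0.05      ]
```

The cap measures only about 35 mm from parked, which is between the second and third ticks. I'll look again to see whether it's moving or stuck half way.

Request:
{"name": "servo_tool", "arguments": {
  "rows": [
    [[0, 0, 0], 0],
    [[0, 0, 0], 0],
    [[0, 0, 0], 0]
  ]
}}

```text
time: 10.67
tool_pos: [0.4969, -0.1461, 0.0654]
ee_rot: [-3.142, -0.0, 1.54]
wrist_force: [0.3, -1.3, 1.0]
width: 0.0004
```

```bash
python3 - <<'E'
from h import *
s=snap("wrist","wrist6")
o=robot.get_obs();print(o['time'],o['tool_pos'],o['wrist_force'])
im=cv2.imread('pics/wrist6.png');cv2.imwrite('pics/w6c.png',cv2.resize(im[40:265,180:460],None,fx=2.6,fy=2.6,interpolation=cv2.INTER_CUBIC))
E
```

```text
10.7167 [ 0.49692051 -0.14618737  0.06547613] [ 0.38857342 -0.16691691  0.21615473]
```

View pics/w6c.png

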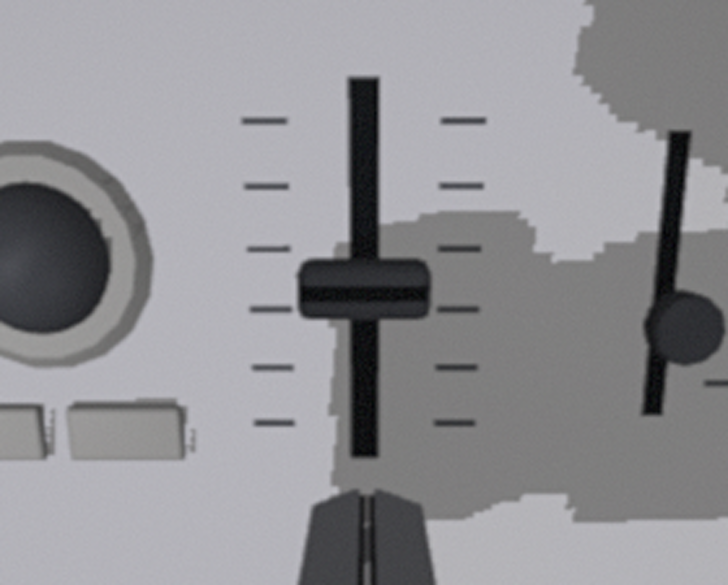

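It's steady at about 35 mm, balanced at the half-way point. I'll nudge it on gently from the same side.

Request:
{"name": "servo_tool", "arguments": {
  "rows": [
    [[0.12, 0, 0], 0],
    [[0.24, 0, 0], 0],
    [[0.36, 0, 0], 0],
    [[0.42, 0, 0], 0],
    [[0.46, 0, 0], 0],
    [[0.48, 0, 0], 0],
    [[0.5, 0, 0], 0],
    [[0.5, 0, 0], 0],
    [[0.5, 0, 0], 0]
  ]
}}

```text
time: 11.47
tool_pos: [0.4982, -0.107, 0.0655]
ee_rot: [3.142, 0.0, 1.539]
wrist_force: [0.7, 0.1, -1.0]
width: 0.0004
```

Request:
{"name": "servo_tool", "arguments": {
  "rows": [
    [[0.01, 0, 0], 0],
    [[0.02, 0, 0], 0],
    [[0.02, 0, 0], 0],
    [[0.02, 0, 0], 0]
  ]
}}

```text
time: 11.8
tool_pos: [0.4982, -0.1053, 0.0655]
ee_rot: [-3.142, 0.0, 1.539]
wrist_force: [-0.6, -0.4, -0.2]
width: 0.0004
```

```bash
python3 - <<'E'
from h import *
s=snap("wrist","wrist7")
o=robot.get_obs();print(o['time'],o['tool_pos'],o['wrist_force'])
im=cv2.imread('pics/wrist7.png');cv2.imwrite('pics/w7c.png',cv2.resize(im[40:265,180:460],None,fx=2.6,fy=2.6,interpolation=cv2.INTER_CUBIC))
E
```

```text
11.85 [ 0.49824299 -0.10530314  0.06547454] [ 0.18005985  0.99760027 -0.43432449]
```

View pics/w7c.png

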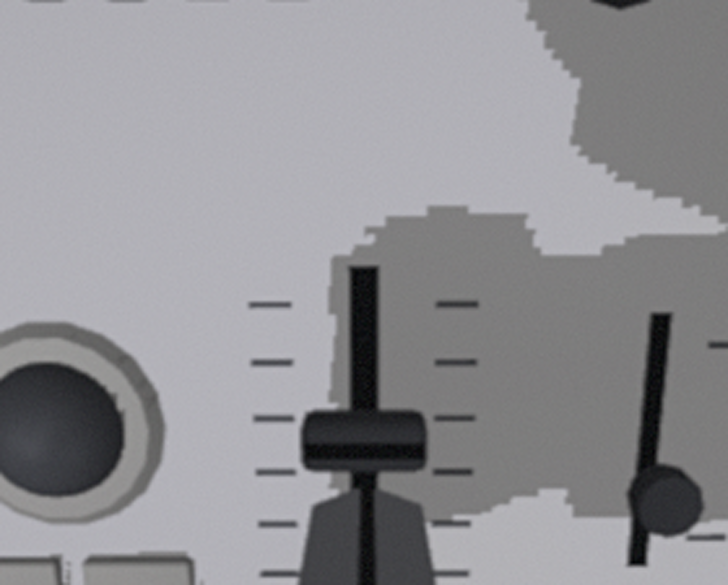

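Here the groove (451) is 34 rows below the fourth tick row (417), which corresponds to 42 mm. I'll back off and verify with numbers.

Request:
{"name": "servo_tool", "arguments": {
  "rows": [
    [[-0.1, 0, 0], 0],
    [[-0.3, 0, 0], 0],
    [[-0.5, 0, 0], 0],
    [[-0.5, 0, 0], 0],
    [[-0.5, 0, 0], 0]
  ]
}}

```text
time: 12.27
tool_pos: [0.4969, -0.1458, 0.0654]
ee_rot: [-3.142, -0.0, 1.537]
wrist_force: [-0.0, 0.3, 0.2]
width: 0.0008
```

```bash
python3 - <<'E'
from h import *
s=snap("wrist","wrist8")
o=robot.get_obs();print(o['time'],o['tool_pos'],o['wrist_force'])
im=cv2.imread('pics/wrist8.png');cv2.imwrite('pics/w8c.png',cv2.resize(im[40:265,180:460],None,fx=2.6,fy=2.6,interpolation=cv2.INTER_CUBIC))
f=lambda u,v:(180+(u+.5)/2.6-.5,40+(v+.5)/2.6-.5)
for n,v in(('wrist3',470),('wrist4',452),('wrist5',291),('wrist7',451)): print(n,onz(ld(n),f(364,v),.074))
E
```

```text
12.3167 [ 0.49685507 -0.14519624  0.06538301] [ 0.3546249   0.8112987  -0.59695525]
wrist3 [ 0.49711272 -0.12458504  0.074     ]
wrist4 [ 0.49792872 -0.09674988  0.074     ]
wrist5 [ 0.49820656 -0.08948526  0.074     ]
wrist7 [ 0.49840487 -0.08279513  0.074     ]
```

View pics/w8c.png

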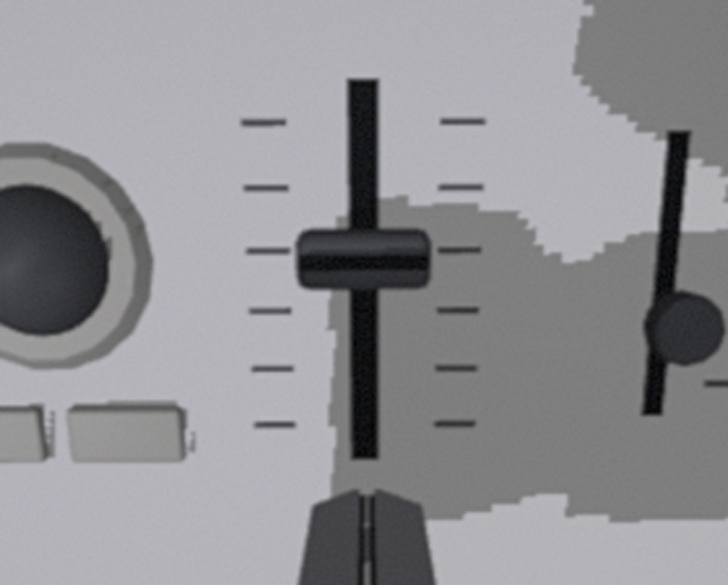

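The lever is at about 41.8 mm, the third click, and the gain fader hasn't moved. Next I'll rise and go over the freeze key.

Request:
{"name": "servo_tool", "arguments": {
  "rows": [
    [[0, 0, -0.25], 0],
    [[0, 0, -0.5], 0],
    [[0, 0.15, -0.55], 0],
    [[0.02, 0.45, -0.55], 0],
    [[0.04, 0.75, -0.55], 0],
    [[0.04, 0.84, -0.55], 0]
  ]
}}

```text
time: 12.82
tool_pos: [0.5666, -0.143, 0.1096]
ee_rot: [3.14, -0.0, 1.54]
wrist_force: [-0.7, 0.1, 0.1]
width: -0.0
```

Request:
{"name": "servo_tool", "arguments": {
  "rows": [
    [[0.01, 0.3, 0], 0],
    [[0.03, 0.6, 0], 0],
    [[0.04, 0.84, 0], 0],
    [[0.04, 0.84, 0], 0],
    [[0.04, 0.84, 0], 0],
    [[0.04, 0.84, 0], 0]
  ]
}}

```text
time: 13.32
tool_pos: [0.6304, -0.1427, 0.1091]
ee_rot: [-3.14, -0.0, 1.539]
wrist_force: [0.4, 0.6, 0.3]
width: 0.0006
```

```bash
python3 - <<'E'
from h import *
s=snap("wrist","wrist9");snap("side","side9")
o=robot.get_obs();print(o['time'],o['tool_pos'],o['ee_rot'],o['wrist_force'])
im=cv2.imread('pics/side9.png')
cv2.imwrite('pics/side9c.png',cv2.resize(im[120:220,240:410],None,fx=4.5,fy=4.5,interpolation=cv2.INTER_CUBIC))
E
```

```text
13.4167 [ 0.6303881  -0.14294944  0.1096069 ] [-3.14085986e+00  4.56530455e-05  1.53865607e+00] [-0.36506094  0.48836565  0.0090878 ]
```

View pics/wrist9.png

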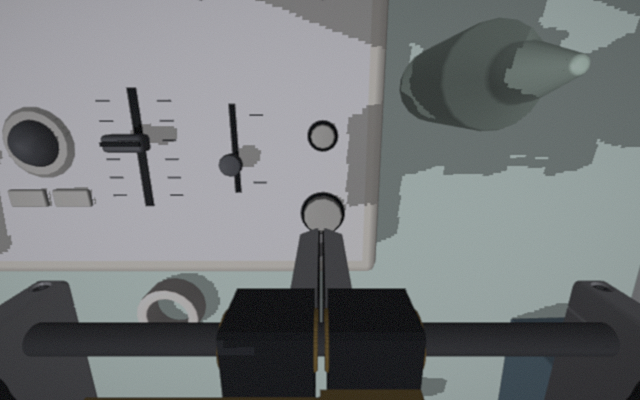

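View pics/side9c.png

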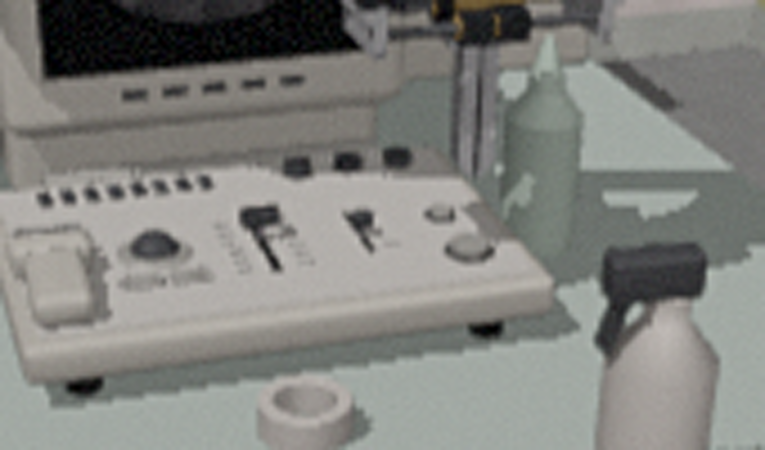

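The key is at (323,213) in the wrist view, just ahead of the fingertips, and the bottle is clear on the right.

```bash
python3 - <<'E'
from h import *
s=ld('wrist9');o=robot.get_obs()
for z in(.055,.059): print(onz(s,(322.5,213),z))
print('store',onz(s,(323,135.5),.057),'bottle foot-ish',onz(s,(470,70),.10))
im=cv2.imread('pics/wrist9.png');cv2.imwrite('pics/w9c.png',cv2.resize(im[110:250,270:400],None,fx=4,fy=4,interpolation=cv2.INTER_CUBIC))
E
```

```text
[ 0.63172669 -0.14216652  0.055     ]
[ 0.63175213 -0.14075687  0.059     ]
store [ 0.63381065 -0.08294903  0.057     ] bottle foot-ish [ 0.71542216 -0.04565065  0.1       ]
```

View pics/w9c.png

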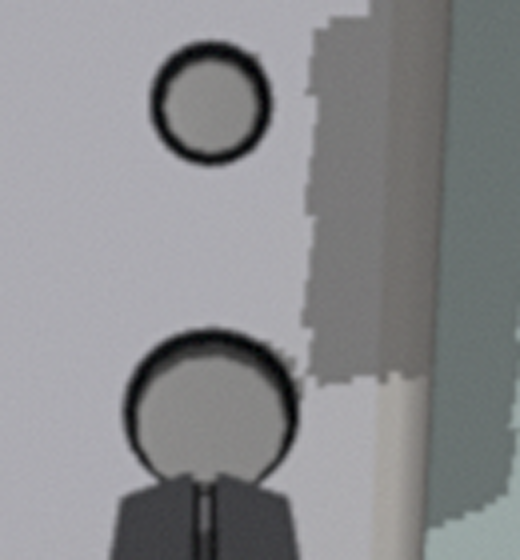

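Request:
{"name": "servo_tool", "arguments": {
  "rows": [
    [[0, 0.02, 0.15], 0],
    [[0, 0.02, 0.3], 0],
    [[0, 0.02, 0.45], 0],
    [[0, 0.02, 0.55], 0],
    [[0, 0.02, 0.55], 0],
    [[0, 0.02, 0.55], 0]
  ]
}}

```text
time: 13.92
tool_pos: [0.6322, -0.1429, 0.0639]
ee_rot: [-3.139, -0.001, 1.539]
wrist_force: [0.2, -0.3, -0.2]
width: 0.0008
```

Request:
{"name": "servo_tool", "arguments": {
  "rows": [
    [[0, 0, 0.02], 0],
    [[0, 0, 0.04], 0],
    [[0, 0, 0.06], 0],
    [[0, 0, 0.06], 0],
    [[0, 0, 0.06], 0]
  ]
}}

```text
time: 14.33
tool_pos: [0.6332, -0.1432, 0.0609]
ee_rot: [3.141, 0.0, 1.539]
wrist_force: [0.7, -0.2, 0.4]
width: 0.0008
```

Request:
{"name": "servo_tool", "arguments": {
  "rows": [
    [[0, 0, 0.02], 0],
    [[0, 0, 0.04], 0],
    [[0, 0, 0.04], 0],
    [[0, 0, 0.04], 0]
  ]
}}

```text
time: 14.67
tool_pos: [0.6335, -0.1433, 0.0582]
ee_rot: [3.14, 0.0, 1.539]
wrist_force: [0.4, 0.3, 2.6]
width: 0.0002
```

Request:
{"name": "servo_tool", "arguments": {
  "rows": [
    [[0, 0, 0.02], 0],
    [[0, 0, 0.03], 0],
    [[0, 0, 0.03], 0],
    [[0, 0, 0.03], 0]
  ]
}}

```text
time: 15.0
tool_pos: [0.6335, -0.1433, 0.0556]
ee_rot: [3.14, 0.0, 1.539]
wrist_force: [0.7, 0.8, 5.0]
width: 0.0006
```

Request:
{"name": "servo_tool", "arguments": {
  "rows": [
    [[0, 0, 0.02], 0],
    [[0, 0, 0.03], 0],
    [[0, 0, 0.03], 0],
    [[0, 0, 0.03], 0]
  ]
}}

```text
time: 15.33
tool_pos: [0.6335, -0.1433, 0.0543]
ee_rot: [3.14, 0.001, 1.539]
wrist_force: [-1.0, -0.5, 8.1]
width: 0.0008
```

Request:
{"name": "servo_tool", "arguments": {
  "rows": [
    [[0, 0, 0.01], 0],
    [[0, 0, 0.02], 0],
    [[0, 0, 0.02], 0],
    [[0, 0, 0.02], 0]
  ]
}}

```text
time: 15.67
tool_pos: [0.6335, -0.1433, 0.0542]
ee_rot: [3.14, 0.001, 1.539]
wrist_force: [-3.5, 2.4, 13.2]
width: 0.0003
```

Request:
{"name": "servo_tool", "arguments": {
  "rows": [
    [[0, 0, -0.1], 0],
    [[0, 0, -0.2], 0],
    [[0, 0, -0.4], 0],
    [[0, 0, -0.7], 0],
    [[0, 0, -0.95], 0],
    [[0, 0, -0.95], 0]
  ]
}}

```text
time: 16.17
tool_pos: [0.6351, -0.1437, 0.1316]
ee_rot: [3.135, 0.002, 1.539]
wrist_force: [0.3, -0.7, 0.6]
width: 0.0006
```

Request:
{"name": "servo_tool", "arguments": {
  "rows": [
    [[-0.2, -0.2, -0.3], 0],
    [[-0.4, -0.4, -0.6], 0],
    [[-0.6, -0.6, -0.9], 0],
    [[-0.6, -0.6, -0.9], 0],
    [[-0.6, -0.6, -0.9], 0],
    [[-0.6, -0.6, -0.9], 0]
  ]
}}

```text
time: 16.67
tool_pos: [0.5831, -0.189, 0.1967]
ee_rot: [-3.139, -0.002, 1.539]
wrist_force: [0.1, -0.1, -1.0]
width: 0.0005
```

```bash
python3 - <<'E'
from h import *
for n in('wrist','top','side'): snap(n,n+"10")
o=robot.get_obs();print(o['time'],o['tool_pos'],o['ee_rot'],o['wrist_force'])
im=cv2.imread('pics/top10.png')
c=cv2.resize(im[120:290,170:340],None,fx=3.5156,fy=3.5156,interpolation=cv2.INTER_CUBIC);cv2.imwrite('pics/top10c.png',c)
E
```

```text
16.8167 [ 0.58317282 -0.18844237  0.19615708] [-3.13732563e+00 -1.88133056e-03  1.53984664e+00] [ 0.40859475 -0.10279532  0.71563706]
```

View pics/wrist10.png

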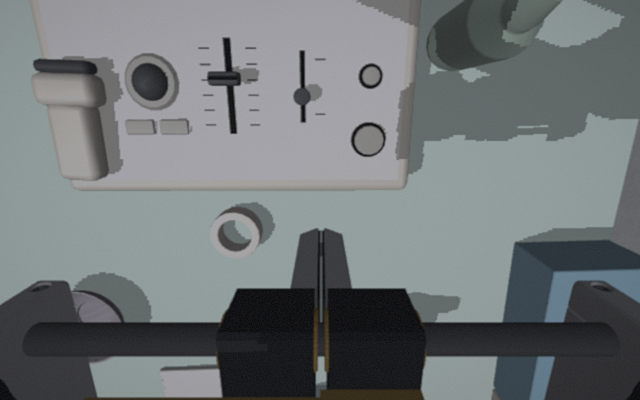

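View pics/side10.png

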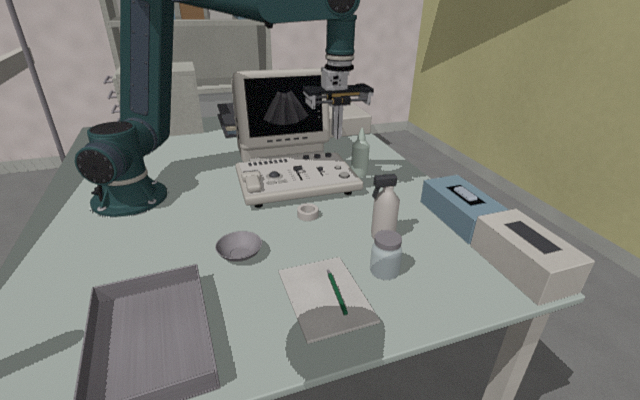

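The key bottomed out: z stopped at 54.2 mm while the force rose to 13 N. Everything in the scene is standing and the arm is clear. Last numeric check of the caps, then I'll hand in.

```bash
python3 - <<'E'
from h import *
s=ld('wrist10')
print('cap',onz(s,(223.5,78),.074),'gain',onz(s,(302,96.5),.07),'gain before',onz(ld('wrist1'),(380,108),.07))
print('tick3?',[onz(s,(204,v),.05).round(4)[1] for v in(48,63,79,94,109,125)])
im=cv2.imread('pics/wrist10.png');cv2.imwrite('pics/w10c.png',cv2.resize(im[20:150,180:400],None,fx=3.5,fy=3.5,interpolation=cv2.INTER_CUBIC))
E
```

```text
cap [ 0.49975635 -0.08290711  0.074     ] gain [ 0.56849646 -0.10070193  0.07      ] gain before [ 0.56714682 -0.10026082  0.07      ]
tick3? [np.float64(-0.0541), np.float64(-0.0671), np.float64(-0.0813), np.float64(-0.095), np.float64(-0.109), np.float64(-0.1244)]
```

View pics/w10c.png

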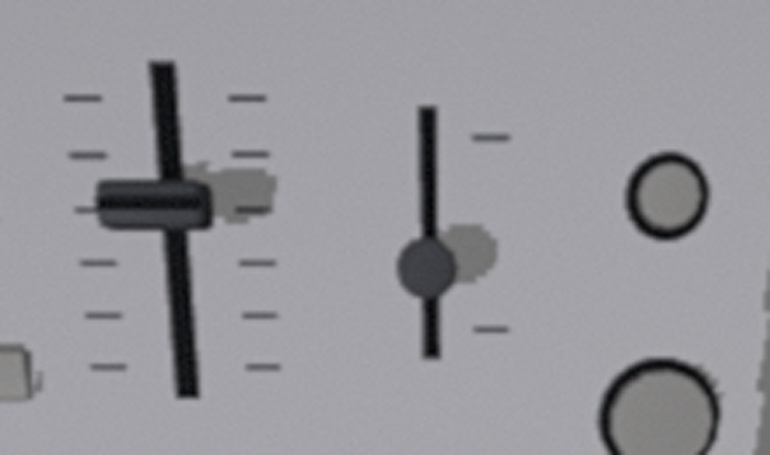

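The lever is at the third stop, the gain fader is where it was, and the freeze key is back up.

```bash
python3 -c "
from bench import robot
print(robot.close_job())"
```

```text
the job is handed in; nothing more can be done
None
```

The depth lever is in its third click, the freeze key has been pressed and released, and the job was handed in after about 17 s.

- **Depth lever:** I pushed it with the shut fingertips, one click at a time, at about 4–5.5 N per click. On the third, the force dropped but a check picture showed the lever stuck half way, at about 35 mm. I went back and nudged it gently from the same side, and it snapped into the third stop. The last pictures put it about 41.7 mm from parked (nominal 42), level with the third-stop ticks.
- **Freeze key:** I pressed it until it stopped at about 13 N, above the 5.6 N needed for fully down, then let it go. It looks up again in the last picture.
- **Left alone:** The gain fader reads the same before and after to within about 1.5 mm, which is measurement error. The store key looks up, and the loose things in view are standing where they were.
- **Finish:** The arm ended about 20 cm above the table, touching nothing, with the wrist force at noise level.
- **Checks that disagreed:** Camera heights for the cap and the freeze key mostly came out a few millimetres below the stated ones (up to about 9 mm in one pairing). I worked from the stated heights and confirmed contact by force.

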